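# Take the hooped pickle pot off its stand

## Task

Two small steel pots stand on tripod stands on the jeweler's bench. Lift the one with the hoop handle straight up off its stand, keeping it level, and set it down gently, without dropping it, upright in the middle of the round cork rest, then let go. Leave the other pot, the one with only a knob on its lid, standing where it is.

Things in the scene. Friction and masses are not known exactly. Their poses are not given: they have to be found in the camera images.
- hoop_pot: Closed steel pot, 68 mm across (lid rim 72), lid top at 65 mm, 0.3 to 0.6 kg, loose on pot_stand. Rigid hoop handle over the lid: legs at y = +-42 mm, level bar along y with a wooden grip 12 (x) by 50 (y) by 12 mm high, centred 104 mm above the origin, 33 mm free below it. 110 mm high in all. Origin: centre of underside, z up. Its y axis lies within 1 rad of the world's.
- pot_stand: Dark steel tripod stand under hoop_pot, fixed: round foot plate 104 mm in diameter, three legs, flat round top plate 84 mm in diameter at a height of 60 mm, without a rim. Origin: centre of its underside on the bench.
- cork_rest: Plain round disc of cork, 110 mm in diameter and 12 mm thick, lying flat on the bench and fixed to it. Origin: centre of its underside on the bench; the pot goes on its upper face, 12 mm above.
- knob_pot: The other pot, to be left alone: same steel body and lid (68 mm across, lid top at 65 mm), no hoop, only a wooden knob on the lid, 84 mm high in all. Origin: centre of underside, z up. Loose on a second stand like pot_stand. The two stands and the cork rest take three places across the bench in any order, at least 140 mm apart.
Mind the look-alikes: they are no part of the job. Leave any green look-alike of the pot_stand alone.

How it is judged:
By the outcome, as a careful person would: the job done as asked, in the order asked, and still so for the second after the job is handed in, with the robot touching nothing.
It also fails if it takes over 40 s, if anything falls off the work surface, if the arm or the gripper's body presses on something with over 40 N, if the wrist force passes 120 N, or if a joint passes its speed limit or range.

## Robot

A 7-joint arm with a two-finger parallel gripper is mounted at the origin on the work surface. World frame = base frame: x ahead of the robot, y to its left, z up, the work surface at z = 0. Lengths are in m, angles in rad, forces in N, time in s.
With the tool pointing down it reaches from about 0.4 to 0.875 m from the base axis. Payload 19.3 kg.
Tool frame: the origin (TCP) lies at the very end of the fingers, on their centre line; the grasp point (between the pads) lies 19 mm behind it; z points along the fingers, y is the line along which they close (so a half turn about z gives the same grasp; the last joint's range is limited). The gripper opens to 85 mm and grips with 20 to 120 N. Pads are 22 mm wide; open, the fingers measure 114 mm over their backs; the gripper's body (76 mm by 85 mm) begins 54 mm behind the grasp point. The pads swing forward as they close: fully open they stand 13 mm farther back than shut.
Start: joints at [-1.313, 0.521, -0.036, 1.599, 0.021, 1.021, -0.113], TCP at [0.201, 0.592, 0.231] pointing down, gripper open.
Joint ranges: [-2.91, 2.91], [-0.3, 2.13], [-1.5, 1.42], [0.17, 2.43], [-1.26, 4.41], [0.16, 1.93], [-2.52, 2.52]. Speed limits (rad/s): [1.89, 1.89, 2.39, 2.39, 3.01, 3.01, 3.01].

## Interface

Orientations are given as a unit quaternion [x, y, z, w].
In Python, from cell import arm gives the robot as it stands. The module is installed in compiled form; this text tells all that it offers.
- The arm moves only by the tool send_rows, never from a script. Its argument "plan" is a list that holds one entry, the list of rows, each a list of 6 numbers: the shift along the world's x, y, z in mm, then the turn, a rotation vector about the world's x, y, z in degrees. In form: [[[tx, ty, tz, wx, wy, wz], ...]]. A call has exactly 8 rows; each row shifts and turns the commanded pose from where the row before left it; what a row does not reach is not made up. A row lasts 1/12 s, in which the tool goes at most 41.7 mm and 7.16 degrees, less where a joint would pass 70% of its speed; a pose out of reach is approached as far as the arm can. A call is refused whole if a number of a shift passes 41.7 or a number of a turn 7.16, either way. A call with a gripper value outside its range is refused whole. "jaw" is the opening in per cent of the stroke, from 0 (shut) to 100 (fully open), set as the call begins (left out, the last holds). The fingers move at their own pace and stop on an object; "grip_force" is the grip in N (left out, the last holds). Time passes only in rows, so rows that do not move let the fingers close, or fill a call up. It gives the time, the measured TCP pose, the force, the opening and the grip force at its end, in the units of the state.
- arm.read_state(): the state, without advancing time (a new reading comes with each control period).
- arm.grab_frame(name): name is "scene" or "top"; returns the picture (400x640x3 uint8, red, green, blue); there is no depth.
- arm.camera_model(name): a dict with "fov_y" (degrees; the focal length in pixels is half the picture's height over the tangent of half this angle, whatever the lens; pixels are square), "cx", "cy" (the principal point, pixels), "xyz" and "rotation" of the camera in the world. Camera axes: x right, y up, looking along -z (the intrinsics and any distortion apply to the point x, -y, -z); pixel columns grow to the right and rows downward; lengths in m; the calibration is good to about 2 mm. A picture is of the moment at which its call begins. camera_model takes no time and is no camera call.
- arm.finish_job(): hands the job in; it is judged then, once.
Trained networks look in the newest picture that a camera, given by its name, has taken for a name from the list of things; names that differ only in an ending like _2 or _b are one class to them, and where a whole thing is asked for, a point or a joint stands for the part that bears it (a point fixed in the world has none). Each returns a list of dicts, best first, with "score" (0 to 1); they miss things now and then, are a little off and sometimes report something else, mostly with a low value. They report only what shows in the picture. A call takes as long as a camera call. They do not tell look-alikes from the thing itself.
- arm.recognise(camera, label): "extent" ([left, top, right, bottom] in pixels, round what is visible of it).
- arm.landmark_of(camera, label): "xy" ([column, row] in pixels: a listed point, or the origin of a listed thing).
The state is a dict: "time_s": time; "joint_pos": joint angles; "joint_velocities": joint speeds; "tau": joint torques, N m; "tcp_pos": TCP position; "orientation": TCP orientation; "wrist_force": force on the tool from outside, world axes, zero at the start; "moment": the same for the moment, N m; "opening": finger opening in m; "gripper_force": force on a finger pad.
Only numpy, scipy, OpenCV 4.12 (cv2) and the standard library are available. Lean on these libraries where they do the work, as an engineer would, in place of code of your own. Each camera call takes 0.05 s, during which the arm holds its last target. There are 200 camera calls.

## Working session

There is one attempt and no reset: what is moved stays moved. The work goes in short steps, Python scripts to look and compute and a tool call to move; the robot and the scene stay as the last step left them, time stands still between calls to the robot, and variables do not carry over. Pictures are saved under pics/ and viewed, at most 10 in all, crops included, and the job is handed in when it is done.

Besides the shell and the picture viewer there is one more tool, called by a JSON object that holds its "op" and its "data". send_rows: Moves the arm, as the interface text tells. Its arguments: {"type":"object","properties":{"plan":{"type":"array"},"jaw":{"type":"number"},"grip_force":{"type":"number"}},"required":["plan"]}

```bash
mkdir -p pics; cat > h.py <<'E'
import numpy as np, cv2
from cell import arm
def save(cam,name,crop=None,s=1):
    im=arm.grab_frame(cam)[:,:,::-1]
    if crop: im=im[crop[1]:crop[3],crop[0]:crop[2]]
    im=cv2.resize(im,None,fx=s,fy=s,interpolation=cv2.INTER_CUBIC); cv2.imwrite('pics/'+name,im)
def ray(cam,uv):
    m=arm.camera_model(cam); f=200/np.tan(np.radians(m['fov_y'])/2)
    d=np.array([(uv[0]-m['cx'])/f,-(uv[1]-m['cy'])/f,-1]); R=np.array(m['rotation']).reshape(3,3)
    return np.array(m['xyz']),R@d
def atz(cam,uv,z):
    o,d=ray(cam,uv); return o+d*(z-o[2])/d[2]
def proj(cam,p):
    m=arm.camera_model(cam); f=200/np.tan(np.radians(m['fov_y'])/2)
    c=np.array(m['rotation']).reshape(3,3).T@(np.array(p)-m['xyz'])
    return np.array([m['cx']-f*c[0]/c[2], m['cy']+f*c[1]/c[2]])
E
python3 - <<'E'
from h import *
for c in ['scene','top']:
    print(c,arm.camera_model(c)); save(c,c+'1.png')
    for l in ['hoop_pot','pot_stand','cork_rest','knob_pot']:
        print(l,[(np.round(d['score'],2),np.round(d['extent'])) for d in arm.recognise(c,l)],[(np.round(d['score'],2),np.round(d['xy'],1)) for d in arm.landmark_of(c,l)])
s=arm.read_state();print(s)
E
```

```text
scene {'fov_y': 49.08690468791901, 'cx': 311.58642354923626, 'cy': 199.23636786463433, 'xyz': array([1.00487389, 0.35184172, 0.69710735]), 'rotation': array([0.19317618, 0.35356283, 0.8118913 , 0.42250302])}
hoop_pot [(np.float64(0.77), array([203., 146., 246., 199.]))] [(np.float64(0.72), array([228.1, 190.4]))]
pot_stand [(np.float64(0.9), array([130., 178., 178., 228.])), (np.float64(0.74), array([177., 142., 215., 186.])), (np.float64(0.59), array([208., 184., 252., 227.])), (np.float64(0.59), array([236., 127., 273., 165.]))] [(np.float64(0.95), array([200.1, 174. ])), (np.float64(0.91), array([254.8, 154.6])), (np.float64(0.82), array([158.6, 211.2])), (np.float64(0.72), array([226.8, 208.8]))]
cork_rest [(np.float64(0.6), array([374., 259., 431., 308.]))] [(np.float64(0.7), array([400.7, 283.1])), (np.float64(0.37), array([227.5, 189.2]))]
knob_pot [(np.float64(0.75), array([290., 208., 331., 253.]))] [(np.float64(0.6), array([308.4, 244.8]))]
top {'fov_y': 42.48378025588249, 'cx': 320.03981447521437, 'cy': 195.86331889001343, 'xyz': array([ 0.31486326, -0.04112206,  1.0776452
[... 848 characters left out ...]
41084, -0.03629311,  1.59948456,  0.02117892,
        1.02107583, -0.11280082]), 'joint_velocities': array([ 6.63167132e-05, -4.48504478e-04,  1.41149641e-04,  6.05669584e-04,
       -2.28906163e-03,  1.17415438e-03,  5.94440996e-04]), 'tau': array([ 6.39997161e-04, -9.26759362e+01,  1.97896443e+00, -3.70241261e+01,
        1.81206985e-02,  2.19876900e-03, -3.63816412e-05]), 'tcp_pos': array([0.20122767, 0.59172678, 0.23128963]), 'orientation': array([ 1.63180534e-01,  9.86596226e-01,  3.41157702e-06, -8.04465120e-06]), 'wrist_force': array([ 0.41468008, -1.15075449, -0.10822017]), 'moment': array([ 0.01887169, -0.00484067,  0.04751405]), 'gripper_force': 0.0, 'opening': 0.08579232191879202}
```

```bash
sed -i "s/np.array(m\['rotation'\]).reshape(3,3)/Rot.from_quat(m['rotation']).as_matrix()/; 1a from scipy.spatial.transform import Rotation as Rot" h.py
python3 - <<'E'
from h import *
for c in ['scene','top']: print(proj(c,arm.read_state()['tcp_pos']))
for c,z,L in [('top',0,{'cork':(205.7,197.7),'st':(401,175.7),'g1':(471.6,211.2),'g2':(457.7,131.6),'g3':(447,271.6)}),('top',.06,{'hoop':(404,168),'knob':(284,161.3)}),
 ('scene',0,{'cork':(400.7,283),'st':(226.8,208.8),'g':(200,174),'g2':(254.8,154.6),'g3':(158.6,211)}),('scene',.06,{'hoop':(228,190.4),'knob':(308.4,244.8)})]:
  for k,v in L.items(): print(c,k,atz(c,v,z).round(3))
E
```

```text
[711.80047696 196.8674141 ]
[-74.97466975 335.7934521 ]
top cork [0.462 0.205 0.   ]
top st [ 0.514 -0.209  0.   ]
top g1 [ 0.44  -0.357  0.   ]
top g2 [ 0.612 -0.332  0.   ]
top g3 [ 0.314 -0.302  0.   ]
top hoop [ 0.519 -0.206  0.06 ]
top knob [0.53  0.036 0.06 ]
scene cork [0.471 0.208 0.   ]
scene st [ 0.513 -0.212  0.   ]
scene g [ 0.458 -0.352  0.   ]
scene g2 [ 0.316 -0.294  0.   ]
scene g3 [ 0.608 -0.333  0.   ]
scene hoop [ 0.51  -0.201  0.06 ]
scene knob [0.538 0.033 0.06 ]
```

View pics/top1.png

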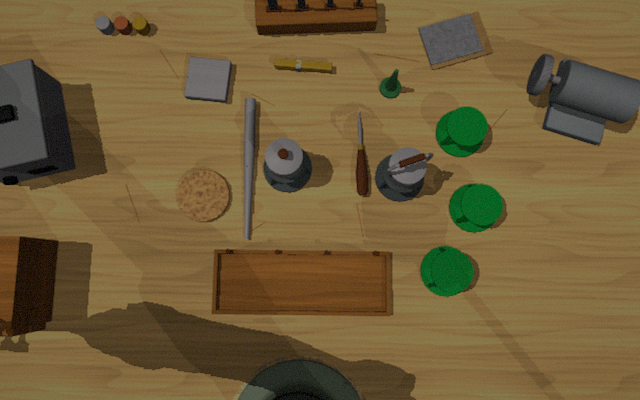

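View pics/scene1.png

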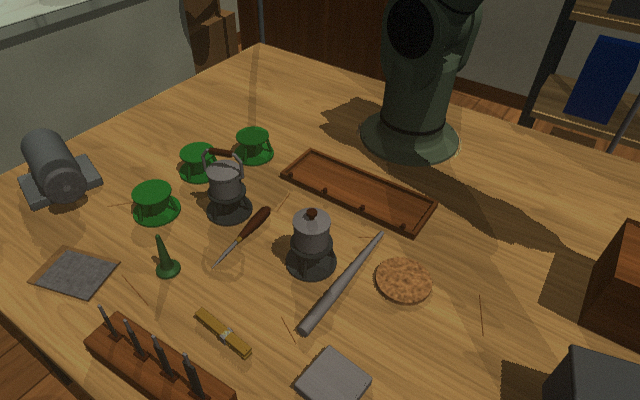

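The scene picture shows the hoop pot at (225,185) on its dark stand, the knob pot at (312,240), cork at (404,281), and green look-alike stands at (155,200), (197,160) and (254,145). In the top picture the hoop grip is at about (410,160), the knob pot at (287,165), and the cork at (203,195).
Possible confusions: knob_pot (top 287,165), which has no hoop, so rejected; green stands (462,131), (476,208), (447,271), which are look-alikes, so rejected. My choice is the pot at top (406,168). I'll check it in one close crop and segment the grip and cork.

```bash
python3 - <<'E'
from h import *
a={c:arm.grab_frame(c) for c in('top','scene')}
cr=[cv2.resize(a['top'][140:205,370:450],None,fx=6,fy=6,interpolation=cv2.INTER_CUBIC),cv2.resize(a['scene'][135:230,195:265],None,fx=4.1,fy=4.1,interpolation=cv2.INTER_CUBIC)]
h=390;cr=[cv2.resize(x,(int(x.shape[1]*h/x.shape[0]),h)) for x in cr]
cv2.imwrite('pics/crop.png',np.hstack(cr)[:,:,::-1])
def seg(c,box,lo,hi,name):
    l,t,r,b=box; hs=cv2.cvtColor(a[c][t:b,l:r],cv2.COLOR_RGB2HSV)
    m=cv2.inRange(hs,lo,hi); n,lab,st,ce=cv2.connectedComponentsWithStats(m)
    i=1+np.argmax(st[1:,4]); ys,xs=np.where(lab==i); pts=np.c_[xs+l,ys+t].astype(np.float32)
    print(c,name,st[i],pts.mean(0),cv2.minAreaRect(pts)); return pts
for c,b in(('top',(385,145,440,180)),('scene',(200,143,245,162))):
    seg(c,b,(0,100,30),(14,255,140),'grip')
for p,c in (((195,203),'top'),((281,404),'scene'),((160,410),'top'),((153,220),'scene'),((230,170),'top')): print(c,p,cv2.cvtColor(a[c][p[0]-2:p[0]+3:2,p[1]-2:p[1]+3:2],cv2.COLOR_RGB2HSV).reshape(-1,3).tolist())
E
```

```text
top grip [ 14   9  27  13 145] [411.88965 159.84138] ((411.9500427246094, 159.85000610351562), (6.008327484130859, 26.563129425048828), 71.56504821777344)
scene grip [ 9  5 23  9 85] [220.15294 150.9647 ] ((219.9595184326172, 151.76300048828125), (22.504465103149414, 5.930230140686035), 8.746162414550781)
top (195, 203) [[16, 155, 99], [16, 148, 126], [16, 151, 132], [15, 142, 113], [16, 144, 135], [16, 147, 137], [18, 151, 135], [16, 147, 135], [16, 132, 137]]
scene (281, 404) [[14, 155, 125], [15, 158, 105], [15, 167, 101], [14, 156, 132], [15, 150, 107], [15, 161, 103], [16, 156, 154], [15, 165, 139], [14, 159, 114]]
top (160, 410) [[9, 88, 61], [15, 230, 60], [7, 177, 59], [9, 183, 67], [11, 169, 68], [12, 161, 68], [13, 223, 64], [12, 225, 67], [11, 163, 61]]
scene (153, 220) [[15, 166, 57], [16, 169, 59], [11, 167, 64], [17, 143, 41], [17, 158, 42], [19, 177, 39], [17, 151, 76], [18, 160, 59], [14, 154, 38]]
top (230, 170) [[18, 134, 118], [18, 131, 119], [17, 140, 120], [17, 143, 123], [18, 134, 126], [16, 135, 125], [17, 135, 125], [19, 134, 126], [20, 139, 123]]
```

View pics/crop.png

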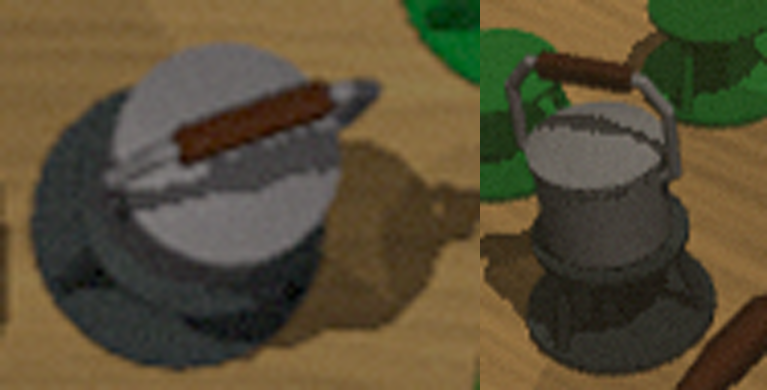

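The crop confirms it: the pot with the hoop and wooden grip stands on a dark stand. The grip centre is at about (412.3,160.3) in top and (220.5,152) in scene. Next I'll fit the circles (cork, lid, stand plate) and the grip.

```bash
cat >> h.py <<'E'
from scipy.optimize import minimize, least_squares
def tri(uvs):
    def f(p): return np.concatenate([proj(c,p)-uv for c,uv in uvs.items()])
    r=least_squares(f,[.5,0,.1]); return r.x,r.fun
def circ(cams,imgs,z,r,x0,span=.015):
    th=np.linspace(0,2*np.pi,180,endpoint=False); best=None
    B={c:cv2.GaussianBlur(imgs[c].astype(np.float32),(0,0),.7) for c in cams}
    def sc(x,y):
        s=0
        for c in cams:
            v=[]
            for rr in(r-.003,r+.003):
                P=np.array([proj(c,(x+rr*np.cos(t),y+rr*np.sin(t),z)) for t in th],np.float32)
                v.append(cv2.remap(B[c],P[:,None,0],P[:,None,1],cv2.INTER_LINEAR)[:,0])
            s+=np.median(np.abs(v[0]-v[1]).sum(1))+np.minimum(np.abs(v[0]-v[1]).sum(1),60).mean()
        return s
    c0=np.array(x0)
    for st,sp in((.003,span),(.001,.003)):
        g=np.arange(-sp,sp+1e-6,st); S=[(sc(c0[0]+a,c0[1]+b),c0[0]+a,c0[1]+b) for a in g for b in g]
        m=max(S); c0=np.array(m[1:])
    return c0.round(4),round(float(m[0]),1)
E
cat > m.py <<'E'
from h import *
a={c:arm.grab_frame(c) for c in('top','scene')}
print('grip',tri({'top':(412.2,160.2),'scene':(220.5,151.9)}),[atz('top',p,.164).round(4) for p in((400,164.3),(412.2,160.2),(425,157.2))],[atz('scene',p,.164).round(4) for p in((209.1,151.1),(220.5,151.9),(232,153.5))])
for n,z,r,x in(('cork',.012,.055,(.466,.206)),('lid',.125,.036,(.515,-.205)),('foot',.002,.052,(.513,-.21)),('knoblid',.125,.036,(.533,.035)),('knobfoot',.002,.052,(.533,.035))):
    print(n,[circ(k,a,z,r,x) for k in(['top'],['scene'],['top','scene'])])
E
python3 m.py
```

```text
grip (array([ 0.51255379, -0.20358427,  0.16460941]), array([-0.03443279,  0.02682218, -0.04778932, -0.00875179])) [array([ 0.5049, -0.1816,  0.164 ]), array([ 0.5127, -0.2038,  0.164 ]), array([ 0.5186, -0.227 ,  0.164 ])] [array([ 0.5235, -0.2247,  0.164 ]), array([ 0.512 , -0.2041,  0.164 ]), array([ 0.5024, -0.1816,  0.164 ])]Traceback (most recent call last):
  File "m.py", line 5, in <module>
    print(n,[circ(k,a,z,r,x) for k in(['top'],['scene'],['top','scene'])])
             ~~~~^^^^^^^^^^^
  File "h.py", line 36, in circ
    g=np.arange(-sp,sp+1e-6,st); S=[(sc(c0[0]+a,c0[1]+b),c0[0]+a,c0[1]+b) for a in g for b in g]
                                     ~~^^^^^^^^^^^^^^^^^
  File "h.py", line 30, in sc
    P=np.array([proj(c,(x+rr*np.cos(t),y+rr*np.sin(t),z)) for t in th],np.float32)
                ~~~~^^^^^^^^^^^^^^^^^^^^^^^^^^^^^^^^^^^^^
  File "h.py", line 15, in proj
    m=arm.camera_model(cam); f=200/np.tan(np.radians(m['fov_y'])/2)
ValueError: time passes only in moves, steps and waits
```

```bash
python3 - <<'E'
s=open('h.py').read()
s=s.replace("arm.camera_model(cam)","CM(cam)").replace("def save","_c={}\ndef CM(c):\n    if c not in _c: _c[c]=arm.camera_model(c)\n    return _c[c]\ndef save",1)
open('h.py','w').write(s)
E
time python3 m.py
```

```text
grip (array([ 0.51255379, -0.20358427,  0.16460941]), array([-0.03443279,  0.02682218, -0.04778932, -0.00875179])) [array([ 0.5049, -0.1816,  0.164 ]), array([ 0.5127, -0.2038,  0.164 ]), array([ 0.5186, -0.227 ,  0.164 ])] [array([ 0.5235, -0.2247,  0.164 ]), array([ 0.512 , -0.2041,  0.164 ]), array([ 0.5024, -0.1816,  0.164 ])]
cork [(array([0.463, 0.202]), 73.6), (array([0.474, 0.212]), 102.4), (array([0.468, 0.207]), 156.2)]
lid [(array([ 0.513, -0.202]), 161.1), (array([ 0.518, -0.199]), 158.4), (array([ 0.514, -0.202]), 256.9)]
foot [(array([ 0.511, -0.204]), 163.1), (array([ 0.513, -0.204]), 152.3), (array([ 0.511, -0.204]), 308.4)]
knoblid [(array([0.525, 0.032]), 180.4), (array([0.534, 0.037]), 137.4), (array([0.53 , 0.035]), 230.9)]
knobfoot [(array([0.529, 0.033]), 144.8), (array([0.529, 0.034]), 169.2), (array([0.529, 0.033]), 312.3)]
real	0m38.390s
user	0m36.740s
sys	0m0.256s
```

```bash
python3 - <<'E'
from h import *
T=np.linspace(0,2*np.pi,90)
out=[]
for c,b in(('top',(165,157,240,232)),('scene',(365,245,440,320))):
    im=cv2.resize(arm.grab_frame(c)[b[1]:b[3],b[0]:b[2],::-1],(400,400),interpolation=cv2.INTER_CUBIC); im=cv2.convertScaleAbs(im,alpha=1.5)
    k=400/75
    for (x,y),col in(((.463,.202),(0,0,255)),((.474,.212),(255,0,0))):
        P=np.array([(proj(c,(x+.055*np.cos(t),y+.055*np.sin(t),.012))-b[:2]+.5)*k for t in T]); cv2.polylines(im,[P.astype(int)],True,col,1)
    out.append(im)
cv2.imwrite('pics/cork.png',np.hstack(out))
E
```

```text
(no output)
```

View pics/cork.png

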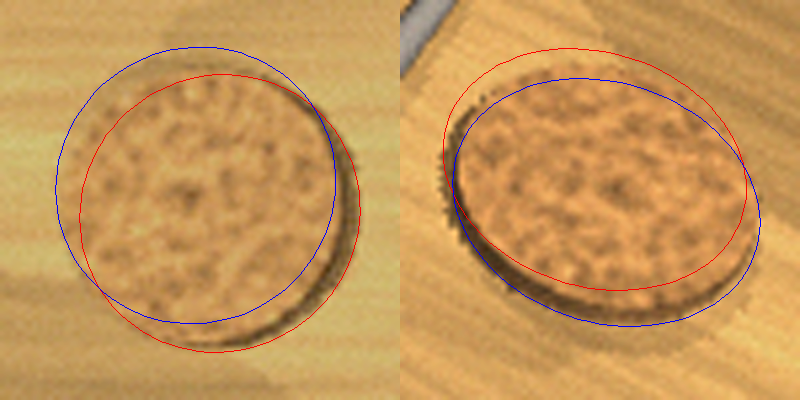

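The overlay shows both single-camera fits were pulled off by the rim shadow. The true cork face centre lies midway, at (207,204) and (601,187) in the crop, which gives (0.468, 0.207). The pot is at (0.5125, -0.2035), its grip height triangulates to 0.1646 against an expected 0.164, and its yaw is about 20°.

{"op": "send_rows", "data": {"plan": [[[0,0,40,0,0,0],[0,0,40,0,0,0],[20,-35,0,0,0,0],[20,-35,0,0,0,0],[20,-35,0,0,0,0],[20,-35,0,0,0,0],[20,-35,0,0,0,0],[20,-35,0,0,0,0]]], "jaw": 100}}

```text
time_s: 1.97
tcp_pos: [0.3218, 0.3799, 0.3115]
orientation: [0.163, 0.987, 0.0, 0.0]
wrist_force: [1.1, 0.1, 0.5]
opening: 0.0855
gripper_force: 0.0
```

{"op": "send_rows", "data": {"plan": [[[15,-38,0,0,0,-3.2],[15,-38,0,0,0,-3.2],[15,-38,0,0,0,-3.2],[15,-38,0,0,0,-3.2],[15,-38,0,0,0,-3.2],[15,-38,0,0,0,-3.2],[15,-38,0,0,0,-3.2],[15,-38,0,0,0,-3.2]]]}}

```text
time_s: 2.63
tcp_pos: [0.4415, 0.0757, 0.3117]
orientation: [0.379, 0.925, 0.0, 0.0]
wrist_force: [1.0, 0.8, 0.6]
opening: 0.0854
gripper_force: 0.0
```

{"op": "send_rows", "data": {"plan": [[[9,-35,-6,0,0,-3.2],[9,-35,-6,0,0,-3.2],[9,-35,-6,0,0,-3.2],[9,-35,-6,0,0,-3.2],[9,-35,-6,0,0,-3.2],[9,-35,-6,0,0,-3.2],[9,-35,-6,0,0,-3.2],[9,-35,-6,0,0,-3.2]]]}}

```text
time_s: 3.3
tcp_pos: [0.5135, -0.204, 0.2631]
orientation: [0.574, 0.819, 0.0, 0.0]
wrist_force: [1.5, -0.7, 0.2]
opening: 0.0852
gripper_force: 0.0
```

```bash
python3 - <<'E'
from h import *
p=arm.read_state()['tcp_pos']; out=[]
for c in('top','scene'):
    im=np.ascontiguousarray(arm.grab_frame(c)[:,:,::-1]); q=proj(c,p); print(q)
    g=proj(c,(.5125,-.2035,.164))
    b=(g-[55,65]).astype(int); cr=cv2.resize(im[b[1]:b[1]+100,b[0]:b[0]+100],(400,400),interpolation=cv2.INTER_CUBIC)
    for u,col in((q,(0,0,255)),(g,(255,0,0))): cv2.drawMarker(cr,tuple(((u-b+.5)*4).astype(int).tolist()),col,0,12,1)
    out.append(cv2.convertScaleAbs(cr,alpha=1.6))
cv2.imwrite('pics/above.png',np.hstack(out))
E
```

```text
[423.09345043 146.92305472]
[213.35270915 109.54963774]
```

View pics/above.png

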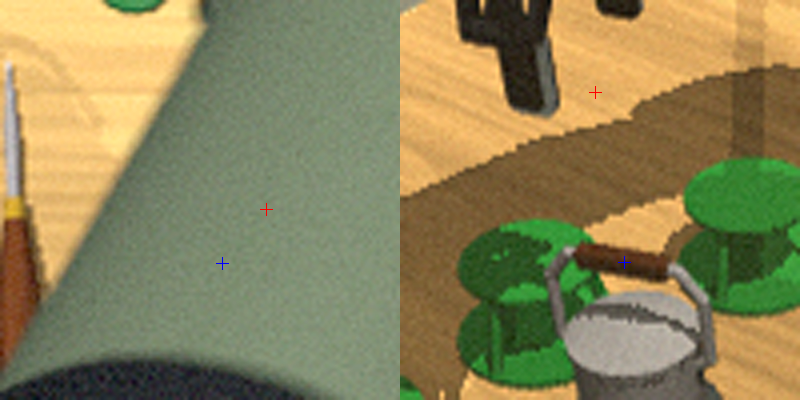

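```bash
python3 - <<'E'
from h import *
s=arm.read_state();p=s['tcp_pos'];R=Rot.from_quat(s['orientation']).as_matrix();print(p,R[:,1])
g=proj('scene',(.5125,-.2035,.164));b=(g-[55,65]).astype(int)
for dy in(-57,-42.5,42.5,57):
  for dx in(-11,11): print(dy,dx,[((proj('scene',p+R@[dx/1e3,dy/1e3,dz/1e3])-b+.5)*4+[400,0]).round() for dz in(0,-13)])
E
```

```text
[ 0.51284828 -0.20753884  0.26244907] [ 0.94234708  0.33463196 -0.00185414]
-57 -11 [array([619.,  29.]), array([616.,   5.])]
-57 11 [array([661.,  36.]), array([658.,  12.])]
-42.5 -11 [array([607.,  43.]), array([603.,  19.])]
-42.5 11 [array([649.,  50.]), array([646.,  26.])]
42.5 -11 [array([529., 134.]), array([525., 109.])]
42.5 11 [array([574., 142.]), array([570., 117.])]
57 -11 [array([515., 151.]), array([510., 126.])]
57 11 [array([560., 159.]), array([556., 134.])]
```

{"op": "send_rows", "data": {"plan": [[[0,0,-12,0,0,0],[0,0,-12,0,0,0],[0,0,-12,0,0,0],[0,0,-12,0,0,0],[0,0,-12,0,0,0],[0,0,0,0,0,0],[0,0,0,0,0,0],[0,0,0,0,0,0]]]}}

```text
time_s: 4.07
tcp_pos: [0.5135, -0.2024, 0.204]
orientation: [0.573, 0.819, 0.0, 0.0]
wrist_force: [-0.2, -0.1, -0.1]
opening: 0.0852
gripper_force: 0.0
```

```bash
python3 - <<'E'
from h import *
for i in range(3):
    s=arm.read_state();print(s['time_s'],s['tcp_pos'],s['orientation'],s['joint_pos'].round(3))
    im=arm.grab_frame('scene')
cr=cv2.resize(im[90:210,160:280,::-1],(600,600),interpolation=cv2.INTER_CUBIC)
for u in(s['tcp_pos'],(.5125,-.2035,.164)): cv2.drawMarker(cr,tuple(((proj('scene',u)-[160,90]+.5)*5).astype(int).tolist()),(0,0,255),0,12,1)
cv2.imwrite('pics/mid.png',cv2.convertScaleAbs(cr,alpha=1.6))
E
```

```text
4.0667 [ 0.51351544 -0.2023563   0.20398682] [5.73423029e-01 8.19259371e-01 1.05438353e-04 3.17022604e-04] [-0.092  0.484  0.499  1.843 -0.291  0.887  0.895]
4.1167 [ 0.51357954 -0.20238226  0.20407757] [5.73421833e-01 8.19260139e-01 1.77781823e-04 4.41553374e-04] [-0.092  0.484  0.499  1.843 -0.291  0.886  0.895]
4.1667 [ 0.5135886  -0.20232737  0.2040697 ] [5.73404149e-01 8.19272473e-01 2.49128853e-04 4.84316458e-04] [-0.092  0.484  0.499  1.843 -0.292  0.886  0.895]
```

View pics/mid.png

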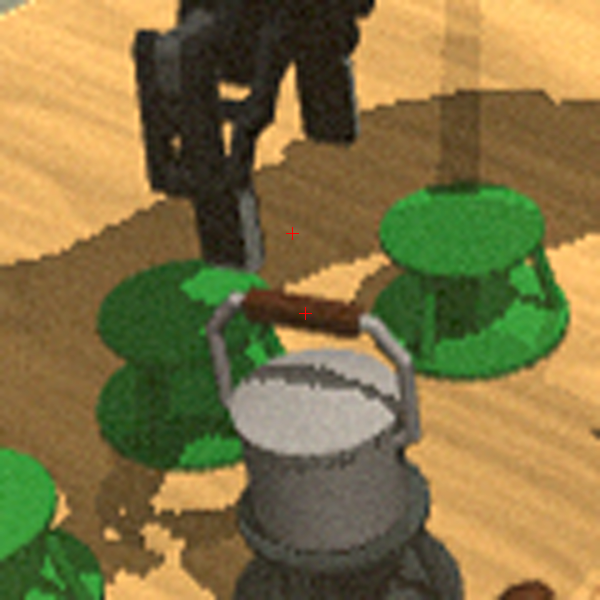

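The picture shows the fingers straddling the bar: near tip at (230,268), far tip at (330,140), grip at (305,313). That is consistent with the TCP, so I'll descend and close.

{"op": "send_rows", "data": {"plan": [[[-1,-1,-12,0,0,0],[0,0,-12,0,0,0],[0,0,-12,0,0,0],[0,0,-12,0,0,0],[0,0,-7,0,0,0],[0,0,-4,0,0,0],[0,0,0,0,0,0],[0,0,0,0,0,0]]]}}

```text
time_s: 4.88
tcp_pos: [0.5124, -0.2034, 0.1447]
orientation: [0.573, 0.819, 0.0, 0.0]
wrist_force: [-0.1, 0.3, 1.2]
opening: 0.0854
gripper_force: 0.0
```

{"op": "send_rows", "data": {"plan": [[[0,0,0,0,0,0],[0,0,0,0,0,0],[0,0,0,0,0,0],[0,0,0,0,0,0],[0,0,0,0,0,0],[0,0,0,0,0,0],[0,0,0,0,0,0],[0,0,0,0,0,0]]], "jaw": 0, "grip_force": 60}}

```text
time_s: 5.55
tcp_pos: [0.5126, -0.2032, 0.1445]
orientation: [0.573, 0.819, 0.0, 0.0]
wrist_force: [2.6, 1.5, 1.7]
opening: 0.0108
gripper_force: 59.0
```

{"op": "send_rows", "data": {"plan": [[[0,0,0,0,0,0],[0,0,0,0,0,0],[0,0,0,0,0,0],[0,0,0,0,0,0],[0,0,0,0,0,0],[0,0,0,0,0,0],[0,0,0,0,0,0],[0,0,0,0,0,0]]]}}

```text
time_s: 6.22
tcp_pos: [0.5125, -0.2033, 0.1445]
orientation: [0.573, 0.819, 0.0, 0.0]
wrist_force: [4.1, 2.1, 5.2]
opening: 0.0109
gripper_force: 59.4
```

{"op": "send_rows", "data": {"plan": [[[0,0,2,0,0,0],[0,0,3,0,0,0],[0,0,5,0,0,0],[0,0,8,0,0,0],[0,0,8,0,0,0],[0,0,4,0,0,0],[0,0,0,0,0,0],[0,0,0,0,0,0]]]}}

```text
time_s: 6.88
tcp_pos: [0.5124, -0.2032, 0.1746]
orientation: [0.573, 0.819, 0.0, 0.0]
wrist_force: [0.1, -0.0, -5.7]
opening: 0.0108
gripper_force: 58.6
```

```bash
python3 - <<'E'
from h import *
save('scene','lift.png',(150,80,290,240),3.7)
s=arm.read_state();print(s['wrist_force'],s['moment'],s['opening'])
E
```

```text
[ 0.28992319 -0.05815324 -5.93971504] [ 0.03102376 -0.02259177  0.00306527] 0.010817414308871487
```

View pics/lift.png

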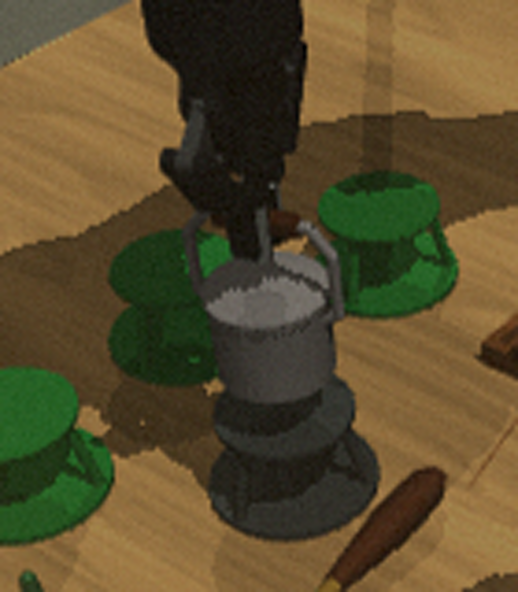

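The pot is clear of the stand and level, with the body upright at (270,330) in the crop. The measured load is about 5.8 N.

{"op": "send_rows", "data": {"plan": [[[0,0,5,0,0,0],[0,0,12,0,0,0],[0,0,18,0,0,0],[0,0,20,0,0,0],[0,0,20,0,0,0],[0,0,18,0,0,0],[0,0,12,0,0,0],[0,0,5,0,0,0]]]}}

```text
time_s: 7.6
tcp_pos: [0.5126, -0.2036, 0.286]
orientation: [0.574, 0.819, 0.0, 0.001]
wrist_force: [0.1, 0.4, -5.1]
opening: 0.0109
gripper_force: 58.7
```

{"op": "send_rows", "data": {"plan": [[[0,3,0,0,0,0],[-1,8,0,0,0,0],[-2,14,0,0,0,0],[-2,18,0,0,0,0],[-2,20,0,0,0,0],[-2,20,0,0,0,0],[-2,20,0,0,0,0],[-2,20,0,0,0,0]]]}}

```text
time_s: 8.27
tcp_pos: [0.4984, -0.0786, 0.2832]
orientation: [0.573, 0.819, -0.0, -0.001]
wrist_force: [0.7, -0.7, -4.9]
opening: 0.0108
gripper_force: 58.7
```

{"op": "send_rows", "data": {"plan": [[[-2,20,0,0,0,0],[-2,20,0,0,0,0],[-2,20,0,0,0,0],[-2,20,0,0,0,0],[-2,20,0,0,0,0],[-2,20,0,0,0,0],[-2,20,0,0,0,0],[-2,20,0,0,0,0]]]}}

```text
time_s: 8.93
tcp_pos: [0.4821, 0.0812, 0.2833]
orientation: [0.573, 0.819, -0.001, -0.001]
wrist_force: [0.6, 0.6, -5.1]
opening: 0.0107
gripper_force: 58.7
```

{"op": "send_rows", "data": {"plan": [[[-2,20,0,0,0,0],[-2,20,0,0,0,0],[-2,20,0,0,0,0],[-2,20,0,0,0,0],[-2,18,0,0,0,0],[-2,14,0,0,0,0],[-2,10,0,0,0,0],[-1,5,0,0,0,0]]]}}

```text
time_s: 9.6
tcp_pos: [0.4672, 0.2081, 0.2834]
orientation: [0.573, 0.82, -0.001, -0.0]
wrist_force: [-0.5, 0.2, -5.5]
opening: 0.0112
gripper_force: 58.7
```

{"op": "send_rows", "data": {"plan": [[[0,0,-5,0,0,0],[0,0,-12,0,0,0],[0,0,-20,0,0,0],[0,0,-25,0,0,0],[0,0,-25,0,0,0],[0,0,-25,0,0,0],[0,0,-20,0,0,0],[0,0,-12,0,0,0]]]}}

```text
time_s: 10.27
tcp_pos: [0.4674, 0.2051, 0.1379]
orientation: [0.574, 0.819, -0.001, -0.0]
wrist_force: [-0.0, 0.5, -4.7]
opening: 0.0113
gripper_force: 58.7
```

{"op": "send_rows", "data": {"plan": [[[0,0,-6,0,0,0],[0,0,-4,0,0,0],[0,0,-2,0,0,0],[0,0,0,0,0,0],[0,0,0,0,0,0],[0,0,0,0,0,0],[0,0,0,0,0,0],[0,0,0,0,0,0]]]}}

```text
time_s: 10.93
tcp_pos: [0.4684, 0.2068, 0.1286]
orientation: [0.573, 0.819, 0.0, 0.0]
wrist_force: [0.0, 0.5, -5.6]
opening: 0.0108
gripper_force: 58.7
```

```bash
python3 - <<'E'
from h import *
s=arm.read_state();print(s['time_s'],s['tcp_pos'],s['wrist_force'],s['moment'])
a=[]
for c,b in(('top',(165,150,245,240)),('scene',(360,210,440,300+10-10))):
    im=arm.grab_frame(c)[b[1]:b[3],b[0]:b[2],::-1]; cr=cv2.resize(im,(400,450),interpolation=cv2.INTER_CUBIC)
    T=np.linspace(0,2*np.pi,60)
    for z,r,col in((.012,.055,(255,0,0)),(s['tcp_pos'][2]-.0845,.034,(0,0,255))):
        x,y=(.468,.207) if r>.05 else s['tcp_pos'][:2]
        P=np.array([(proj(c,(x+r*np.cos(t),y+r*np.sin(t),z))-b[:2]+.5)*5 for t in T]);cv2.polylines(cr,[P.astype(int)],True,col,1)
    a.append(cr)
cv2.imwrite('pics/place.png',cv2.convertScaleAbs(np.hstack(a),alpha=1.5))
E
```

```text
10.9333 [0.4683931  0.20681602 0.12863423] [ 2.42985821e-03  4.98617175e-01 -5.60305768e+00] [-0.03570456 -0.02024134  0.03295772]
```

View pics/place.png

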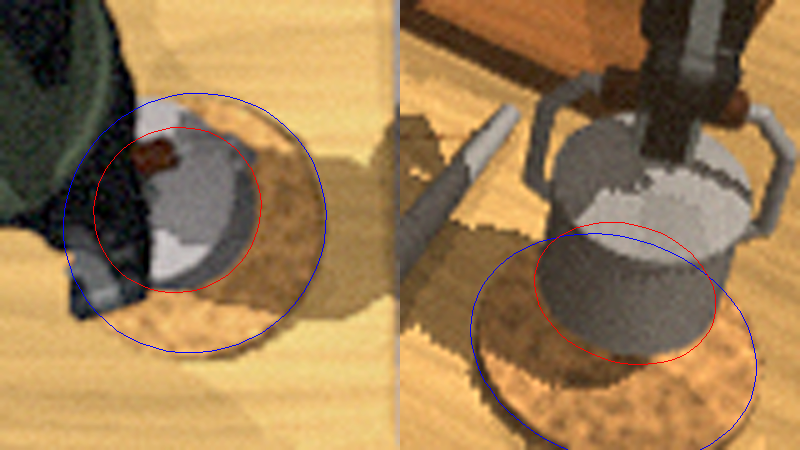

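The picture shows the pot upright and hanging over the middle of the cork; the pot and cork outlines agree with the projections to within about 3 mm. I'll descend slowly to contact.

{"op": "send_rows", "data": {"plan": [[[0,0,-6,0,0,0],[0,0,-6,0,0,0],[0,0,-6,0,0,0],[0,0,-5,0,0,0],[0,0,-3,0,0,0],[0,0,-2,0,0,0],[0,0,-1,0,0,0],[0,0,-1,0,0,0]]]}}

```text
time_s: 11.7
tcp_pos: [0.4683, 0.2067, 0.0982]
orientation: [0.573, 0.819, -0.0, -0.0]
wrist_force: [-0.1, 0.2, -5.0]
opening: 0.011
gripper_force: 58.7
```

{"op": "send_rows", "data": {"plan": [[[0,0,-0.5,0,0,0],[0,0,-0.5,0,0,0],[0,0,-0.5,0,0,0],[0,0,0,0,0,0],[0,0,0,0,0,0],[0,0,0,0,0,0],[0,0,0,0,0,0],[0,0,0,0,0,0]]]}}

```text
time_s: 12.37
tcp_pos: [0.4683, 0.2067, 0.0968]
orientation: [0.573, 0.819, 0.0, 0.0]
wrist_force: [0.8, 0.3, -5.1]
opening: 0.0113
gripper_force: 58.7
```

{"op": "send_rows", "data": {"plan": [[[0,0,-0.3,0,0,0],[0,0,0,0,0,0],[0,0,-0.3,0,0,0],[0,0,0,0,0,0],[0,0,0,0,0,0],[0,0,0,0,0,0],[0,0,0,0,0,0],[0,0,0,0,0,0]]]}}

```text
time_s: 13.03
tcp_pos: [0.4684, 0.2067, 0.0963]
orientation: [0.573, 0.819, 0.0, 0.0]
wrist_force: [0.8, -0.4, -0.7]
opening: 0.0108
gripper_force: 59.4
```

{"op": "send_rows", "data": {"plan": [[[0,0,-0.2,0,0,0],[0,0,0,0,0,0],[0,0,0,0,0,0],[0,0,0,0,0,0],[0,0,0,0,0,0],[0,0,0,0,0,0],[0,0,0,0,0,0],[0,0,0,0,0,0]]], "grip_force": 20}}

```text
time_s: 13.7
tcp_pos: [0.4686, 0.2068, 0.0962]
orientation: [0.573, 0.819, 0.0, 0.0]
wrist_force: [2.1, 0.5, 5.4]
opening: 0.0108
gripper_force: 60.3
```

{"op": "send_rows", "data": {"plan": [[[0,0,0,0,0,0],[0,0,0,0,0,0],[0,0,0,0,0,0],[0,0,0,0,0,0],[0,0,0,0,0,0],[0,0,0,0,0,0],[0,0,0,0,0,0],[0,0,0,0,0,0]]], "jaw": 80}}

```text
time_s: 14.37
tcp_pos: [0.4682, 0.2067, 0.096]
orientation: [0.573, 0.819, -0.0, -0.0]
wrist_force: [0.1, -1.2, 0.0]
opening: 0.0684
gripper_force: 0.0
```

{"op": "send_rows", "data": {"plan": [[[0,0,5,0,0,0],[0,0,10,0,0,0],[0,0,15,0,0,0],[0,0,15,0,0,0],[0,0,20,0,0,0],[0,0,25,0,0,0],[0,0,30,0,0,0],[0,0,30,0,0,0]]]}}

```text
time_s: 15.03
tcp_pos: [0.4679, 0.2063, 0.2481]
orientation: [0.574, 0.819, -0.0, 0.0]
wrist_force: [-0.3, -0.1, 0.2]
opening: 0.0685
gripper_force: 0.0
```

{"op": "send_rows", "data": {"plan": [[[0,0,20,0,0,0],[0,40,0,0,0,0],[0,40,0,0,0,0],[0,40,0,0,0,0],[0,30,0,0,0,0],[0,15,0,0,0,0],[0,0,0,0,0,0],[0,0,0,0,0,0]]]}}

```text
time_s: 15.7
tcp_pos: [0.4682, 0.3715, 0.2664]
orientation: [0.573, 0.819, -0.0, 0.0]
wrist_force: [-0.6, -0.1, 0.8]
opening: 0.0683
gripper_force: 0.0
```

```bash
python3 - <<'E'
from h import *
a=[cv2.resize(arm.grab_frame(c)[b[1]:b[3],b[0]:b[2],::-1],(400,400),interpolation=cv2.INTER_CUBIC) for c,b in(('top',(160,120,320,280)),('scene',(270,180,430+10,350)))]
cv2.imwrite('pics/end.png',cv2.convertScaleAbs(np.hstack(a),alpha=1.5))
E
```

```text
(no output)
```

View pics/end.png

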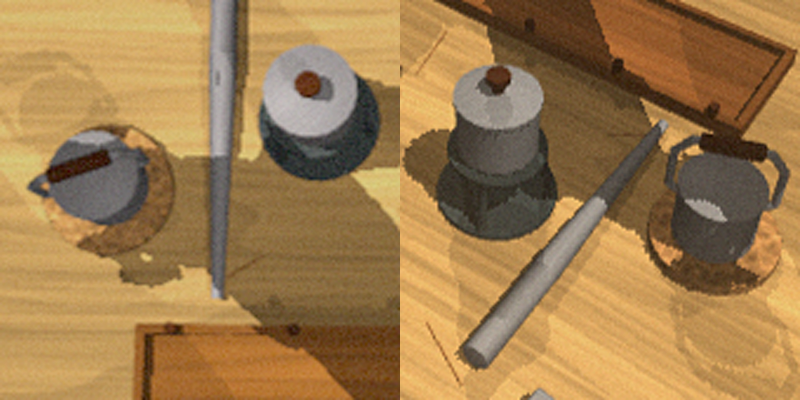

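The final picture shows the hoop pot upright and centred on the cork (top crop 110,185; scene crop 715,240), and the knob pot undisturbed on its stand. The gripper is clear, so I'm handing in.

```bash
python3 -c "
from cell import arm
print(arm.finish_job())"
```

```text
the job is handed in; nothing more can be done
None
```

The hoop pot now stands upright in the middle of the cork rest, centred to within about 5 mm as measured in the images. It was lifted level and set down gently at about 13 s on the robot's clock; the knob pot was left untouched, the gripper is clear, and the job is handed in.

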